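# Isolate the wet saw and hold its blade guard open for a rim check

## Task

Lift the blade guard of the small stone saw by its front handle to about 40 degrees from closed and hold it there so that the rim of the blade can be checked; it drops shut when let go, so finish still holding the handle in the gripper with the guard steady at that angle. Before the guard leaves its closed position the isolator on the saw's switch box must be off: if its bar handle stands in line with the blade it has been left on, so turn it a quarter turn anticlockwise until it clicks over to off, across the saw; if it is already across, it is off. Do not touch the blade, and leave the stones and tools on the saw and the bench where they lie.

Things in the scene. Friction and masses are not known exactly. Their poses are not given: they have to be found in the camera images.
- saw: bench wet saw for stone, bolted down; stainless table 400 x 380 mm, top 145 mm above the bench. Origin: on the bench under the blade's middle; x along the blade away from the guard's handle, y left, z up. Rip fence 26 mm high on the table at y = -125 mm; motor on the left; switch box (170 x 110 mm, top at z = 110 mm) on the right, centred at x = -130, y = -270 mm
- blade: steel saw blade, 180 mm diameter, 2.4 mm thick, in the saw's x-z plane, standing 58 mm out of the table under the guard. Origin: its centre (113 mm above the bench, at the saw's x = 0, y = 0); the blade's axis is along y. Must not be touched
- guard (a joint): guard's opening angle, rad: 0 closed, grows as the handle end rises; 40 degrees is 0.698; stop at 1.2. The guard is a grey sheet-metal hood over the blade, 34 mm wide, 212 long, 58 high, open below, that turns about a level pin along the saw's y through guard_pivot at its far end. Weight and a light spring shut it: 2 to 4 N up at the handle lifts it
- guard_pivot (a point): point on the guard's hinge pin, midway across the guard, 185 mm above the bench, at the saw's x = +95, y = 0 mm; axes those of the saw, not turning with the guard
- guard_grip (a point): black rubber grip, 18 mm diameter, 64 mm long, out of the guard's nose along the saw's x. Origin: the place to grip, on its axis; closed, 232 mm from the hinge pin towards the saw's -x and 11 mm below it (174 mm above the bench, 29 mm above the saw's table). The grip runs 28 mm in front of the origin and 36 mm behind it; the nose is 42 mm behind. Axes turn with the guard
- isolator (a joint): angle of the rotary isolator on the switch box, rad: 0 off (bar across the saw, along its y), 1.571 on (bar in line with the blade, along its x). Turning it anticlockwise, seen from above, goes from on to off. An over-centre spring (under 0.1 N m) clicks it to one end or the other: past halfway it goes on by itself. It starts at one end or the other
- isolator_grip (a point): where to grip the isolator's black bar from above, on its upright axis, 134 mm above the bench, at the saw's x = -110, y = -270 mm. Bar 50 mm long, 14 thick, 30 tall: its top 13 mm above this point, the box 24 mm below it; a 42 mm disc under the bar rises to 16 mm below it. Two low push buttons 82 mm in front have no part in the job. Axes turn with the bar, which lies along y
- offcut: dark granite offcut 110 x 60 x 20 mm lying on the saw table left of the guard; origin under its centre; leave alone
- dressing_stick: pale abrasive stick 100 x 22 x 22 mm lying on the saw table between guard and fence; origin under its centre; leave alone
- mallet: mason's round mallet, head up to 74 mm diameter and 88 mm long, wooden handle 145 mm, lying on the bench on the right; origin on the bench under the joint of head and handle; leave alone
- pitching_chisel: steel chisel 190 mm long with a 40 mm wide edge, lying on the bench left of the saw; origin on the bench under its middle; leave alone
- flat_chisel: steel chisel 190 mm long with a 22 mm wide edge, lying on the bench on the right; origin on the bench under its middle; leave alone
- tin: round metal tin of 60 mm diameter, 95 mm high, standing on the bench on the left; origin under its centre; leave alone
- brush: paint brush 235 mm long with wooden handle, lying on the bench on the left; origin on the bench under its middle; leave alone

How it is judged:
By the outcome, as a careful person would: the job done as asked, in the order asked, and still so for the second after the job is handed in, while the arm keeps its last pose, push and grip.
It also fails if it takes over 51 s, if anything falls off the work surface, if the arm or the gripper's body presses on something with over 40 N, if the wrist force passes 120 N, or if a joint passes its speed limit or range.

## Robot

A 6-joint arm with a two-finger parallel gripper is mounted at the origin on the work surface. World frame = base frame: x ahead of the robot, y to its left, z up, the work surface at z = 0. Lengths are in mm, angles in rad, forces in N, time in s.
With the tool pointing down it reaches from about 350 to 875 mm from the base axis. Payload 4.2 kg.
Tool frame: the origin (TCP) lies at the very end of the fingers, on their centre line; the grasp point (between the pads) lies 19 mm behind it; z points along the fingers, y is the direction in which the jaws open and shut (so a half turn about z gives the same grasp; the last joint's range is limited). The gripper opens to 85 mm and grips with 20 to 120 N. Pads are 22 mm wide; open, the fingers measure 114 mm over their backs; the gripper's body (76 mm by 85 mm) begins 54 mm behind the grasp point. The pads swing forward as they close: fully open they stand 13 mm farther back than shut.
Start: joints at [0.259, 0.385, 0.008, 0, -1.194, -0.259], TCP at [624.979, 0.025, 231.312] pointing down, gripper open.
Joint ranges: [-3.14, 3.14], [-1.21, 2.06], [-1.07, 1.41], [-3.16, 2.05], [-2.99, -0.16], [-3.1, 3.1]. Speed limits (rad/s): [2.79, 2.79, 3.14, 3.14, 3.14, 3.14].

## Interface

Orientations are given as a unit quaternion [x, y, z, w].
In Python, from bench import arm, optics, job gives the robot as it stands.
- The arm moves only by the tool send_rows, never from a script. Its argument "steps" is a list that holds one entry, the list of rows, each a list of 5 numbers: the shift along the tool's x, y, z in cm, then the turn about the tool's z in rad, then the opening, from 0 (shut) to 1 (fully open). A call has 1 to 10 rows; each row shifts and turns the pose as measured when the row begins, along the tool's axes as they then stand; what a row does not reach is not made up. A row lasts 1/12 s, in which the tool goes at most 41.7 mm and 7.16 degrees, less where a joint would pass 70% of its speed; a pose out of reach is approached as far as the arm can. A call with a gripper value outside its range is refused whole. The fingers move at their own pace and stop on an object; the grip force is fixed at half the most. Time passes only in rows, so rows that do not move let the fingers close. It gives the time, the measured TCP pose, the force and the opening at its end, in the units of the state.
- arm.read_state(): the state, without advancing time (a new reading comes with each control period).
- optics.get_image(name): name is "scene" or "side" or "wrist"; returns (picture, depth): 400x640x3 uint8, blue, green, red; 400x640 float32, mm along the optical axis (not along the pixel's ray), 0 where there is no reading.
- optics.get_calibration(name): a dict with "K" (3x3 intrinsics, pixels), "k1" (the pictures are not rectified: a ray, as slopes to the right and down, at radius r is drawn at 1 + k1 r^2 times it, then the intrinsics apply), "rvec" (rotation vector, rad) and "tvec" (3), from world to camera coordinates, as OpenCV has them; the wrist camera has in their place "hand_eye" (4x4, takes a point from camera to tool coordinates, whose origin is the TCP and whose axes are the flange's). Camera axes: x right, y down, z forward; pixel columns grow to the right and rows downward; lengths in mm; the calibration is good to about 2 mm. A picture is of the moment at which its call begins: read the wrist's pose just before it. get_calibration takes no time and is no camera call.
- job.job_done(): hands the job in, once; it reports no verdict.
The state is a dict: "clock": time; "joints": joint angles; "joint_vel": joint speeds; "joint_efforts": joint torques, N m; "position": TCP position; "ee_rot": TCP orientation; "contact_force": force on the tool from outside, world axes, zero at the start; "wrist_torque": the same for the moment, N m; "gripper_width": finger opening in mm.
Only numpy, scipy, OpenCV 4.12 (cv2) and the standard library are available. Lean on these libraries where they do the work, as an engineer would, in place of code of your own. Each camera call takes 0.05 s, during which the arm holds its last target. There are 200 camera calls.

## Working session

There is one attempt and no reset: what is moved stays moved. The work goes in short steps, Python scripts to look and compute and a tool call to move; the robot and the scene stay as the last step left them, time stands still between calls to the robot, and variables do not carry over. Pictures are saved under pics/ and viewed, about 8 in all and at most 12, crops included, and the job is handed in when it is done.

Besides the shell and the picture viewer there is one more tool, called after "Emit:" as name(argument=value, ...), one argument or row to a line, values as JSON. send_rows: Moves the arm, as the interface text tells. Its arguments: {"type":"object","properties":{"steps":{"type":"array","items":{"type":"array","items":{"type":"array","items":{"type":"number"}}}}},"required":["steps"]}

```bash
mkdir -p pics; cat > h.py <<'E'
import numpy as np,cv2,json
from bench import arm,optics,job
from scipy.spatial.transform import Rotation as R
def grab(n,f):
    s=arm.read_state(); im,d=optics.get_image(n); cv2.imwrite('pics/'+f+'.png',im); np.savez('pics/'+f+'.npz',im=im,d=d,p=s['position'],q=s['ee_rot']); return s,im,d
def pt(n,f,u,v,z=None):
    """pixel -> world, by depth or by plane z"""
    c=optics.get_calibration(n); a=np.load('pics/'+f+'.npz'); K=np.array(c['K'])
    x=np.array([(u-K[0,2])/K[0,0],(v-K[1,2])/K[1,1]]); y=x.copy()
    for _ in range(20): y=x/(1+c['k1']*(y@y))
    ray=np.array([y[0],y[1],1.])
    if n=='wrist':
        H=np.array(c['hand_eye']); Rt=R.from_quat(a['q']).as_matrix(); o=Rt@H[:3,3]+a['p']; Rw=Rt@H[:3,:3]
    else:
        Rw=R.from_rotvec(np.ravel(c['rvec'])).as_matrix().T; o=-Rw@np.ravel(c['tvec'])
    r=Rw@ray
    if z is None:
        d=np.median(a['d'][int(v)-1:int(v)+2,int(u)-1:int(u)+2]); return o+r*d
    return o+r*(z-o[2])/r[2]
E
python3 - <<'E'
from h import *
for n in('scene','side'): grab(n,n+'0')
s,_,_=grab('wrist','w0'); print(s); print(optics.get_calibration('wrist'))
a=[cv2.imread('pics/%s.png'%k) for k in('scene0','side0','w0')]
E
```

```text
{'clock': 0.1, 'joints': array([ 2.58586646e-01,  3.85461404e-01,  6.79217958e-03, -4.06777113e-04,
       -1.19401807e+00, -2.58570349e-01]), 'joint_vel': array([-6.16326666e-04, -1.85777497e-03,  2.91101372e-03,  1.95798571e-04,
        4.02124212e-04, -8.43442530e-05]), 'joint_efforts': array([-2.41840362e-04, -3.93318665e+01,  1.88929778e+01,  4.19793829e+00,
       -2.58899068e-03, -3.31562532e-06]), 'position': array([6.24488427e+02, 3.44229416e-03, 2.30357809e+02]), 'ee_rot': array([-7.07059172e-01,  7.07153729e-01,  6.38794224e-04, -7.22233441e-04]), 'contact_force': array([-0.53125605,  0.11541135,  0.43983915]), 'wrist_torque': array([-0.00301225, -0.00285386,  0.00016388]), 'gripper_width': 85.45867324499132}
{'K': array([[340.08164063,   0.        , 322.83875189],
       [  0.        , 340.08164063, 195.7454349 ],
       [  0.        ,   0.        ,   1.        ]]), 'k1': -0.05577571493615038, 'hand_eye': array([[-1.44638013e-03, -9.53601892e-01, -3.01067001e-01,
         7.79628834e+01],
       [ 9.99998166e-01, -1.75728470e-03,  7.61865420e-04,
         1.05460345e+00],
       [-1.25557674e-03, -3.01065347e-01,  9.53602685e-01,
        -1.43378372e+02],
       [ 0.00000000e+00,  0.00000000e+00,  0.00000000e+00,
         1.00000000e+00]])}
```

View pics/scene0.png

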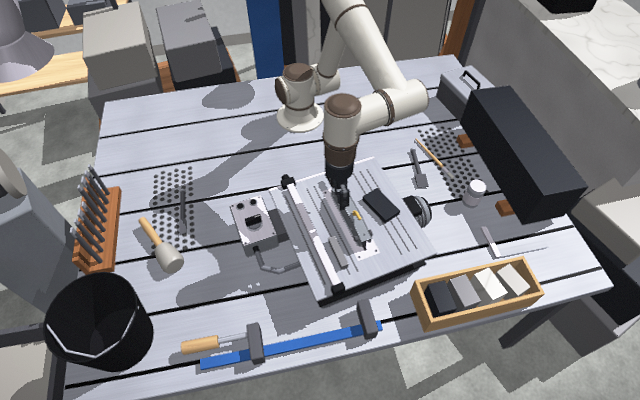

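View pics/side0.png

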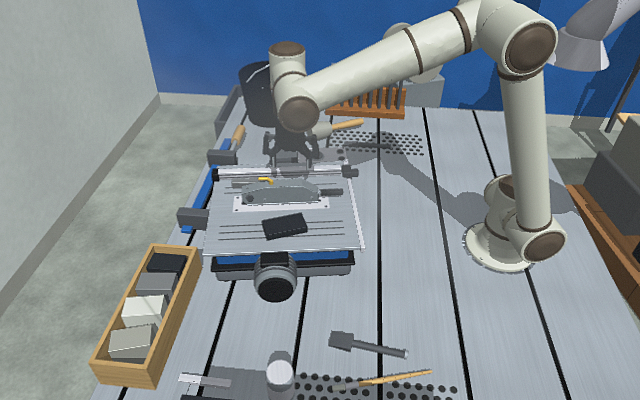

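The scene camera shows the saw at about (350,230), with its guard nose towards the robot and the switch box at (257,222). The side view shows the guard from (240,190), at its hinge, to its handle at (330,190). Next, an enlarged crop with the wrist view.

```bash
python3 - <<'E'
import cv2,numpy as np
a=cv2.imread('pics/scene0.png')[160:300,220:440]
b=cv2.imread('pics/side0.png')[150:290,190:370]
cv2.imwrite('pics/c1.png',np.hstack([cv2.resize(a,None,fx=3.5,fy=3.5,interpolation=cv2.INTER_CUBIC)]))
E
```

```text
(no output)
```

View pics/c1.png

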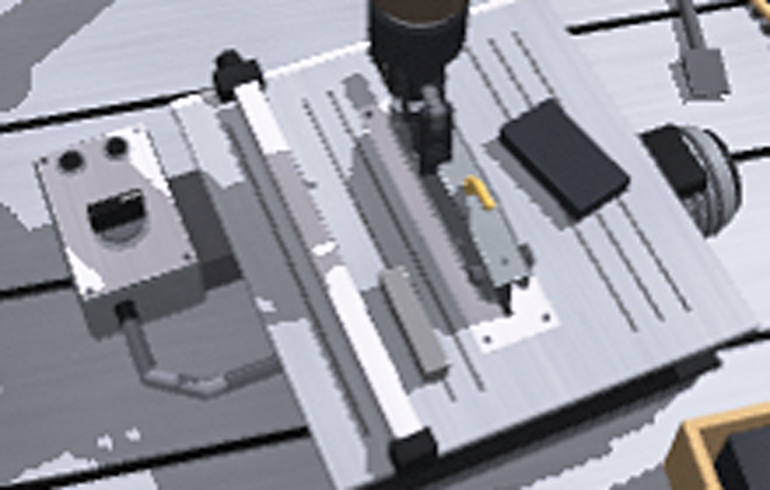

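View pics/w0.png

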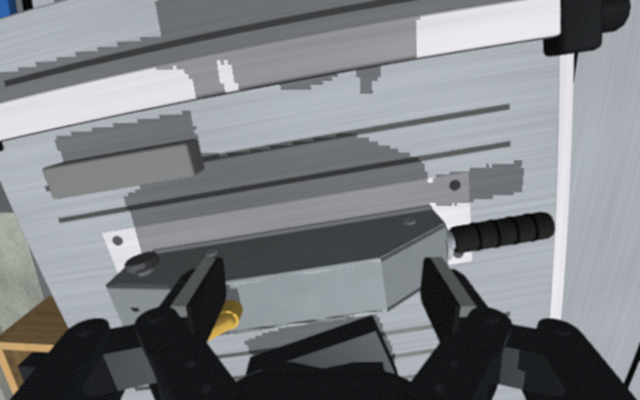

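Isolator: the bar runs from (90,215) to (143,200) in the crop, parallel to the table's front edge. That is across the saw, so it looks off; I'll check it with depth. In the wrist view the grip runs from (455,238) to (552,226).

```bash
python3 - <<'E'
from h import *
np.set_printoptions(precision=1,suppress=True)
for n,f,pp in(('wrist','w0',[(460,238),(485,235),(510,231),(540,227),(215,252),(405,218),(380,240)]),):
    for u,v in pp: print(u,v,pt(n,f,u,v))
# grip axis cloud from wrist
P=np.array([pt('wrist','w0',u,v) for u in range(445,565) for v in range(205,262)])
g=P[(P[:,2]>165)&(P[:,2]<195)]; m=g.mean(0); w=np.linalg.svd((g-m)[:,:2])[2][0]; print('grip',len(g),m,w,np.degrees(np.arctan2(w[1],w[0])),((g-m)[:,:2]@w).min(),((g-m)[:,:2]@w).max(),g[:,2].max())
# isolator bar from scene
P=np.array([pt('scene','scene0',u,v) for u in range(225,285) for v in range(190,250)])
b=P[(P[:,2]>132)&(P[:,2]<160)]; print(len(b)); m=b.mean(0); U,S,V=np.linalg.svd((b-m)[:,:2],full_matrices=False); print('bar',m,V[0],np.ptp((b-m)[:,:2]@V.T,axis=0))
x=P[(P[:,2]>100)&(P[:,2]<118)]; print('box top',x.mean(0),len(x))
E
```

```text
460 238 [537.9  10.3 182.2]
485 235 [522.7   8.  183. ]
510 231 [506.8   5.7 182.6]
540 227 [488.   3. 183.]
215 252 [693.4  23.  175. ]
405 218 [570.2   1.6 169.7]
380 240 [589.9   6.3 192.9]Traceback (most recent call last):
  File "<stdin>", line 6, in <module>
  File "h.py", line 8, in pt
    c=optics.get_calibration(n); a=np.load('pics/'+f+'.npz'); K=np.array(c['K'])
ValueError: time passes only in moves, steps and waits
```

```bash
cat >> h.py <<'E'
import functools
optics_cal=functools.lru_cache(None)(optics.get_calibration)
_l=functools.lru_cache(None)(lambda f:dict(np.load(f)))
E
sed -i "s/c=optics.get_calibration(n); a=np.load('pics\/'+f+'.npz')/c=optics_cal(n); a=_l('pics\/'+f+'.npz')/" h.py
cat > a.py <<'E'
from h import *
np.set_printoptions(precision=2,suppress=True)
P=np.array([pt('wrist','w0',u,v) for u in range(452,565) for v in range(205,262)])
g=P[(P[:,2]>172)&(P[:,2]<195)]; m=g.mean(0); w=np.linalg.svd((g-m)[:,:2])[2][0]; t=(g-m)[:,:2]@w; print('grip',len(g),m,w,np.degrees(np.arctan2(w[1],w[0])),t.min(),t.max(),np.percentile(g[:,2],98))
P=np.array([pt('scene','scene0',u,v) for u in range(225,285) for v in range(190,250)])
b=P[(P[:,2]>132)&(P[:,2]<160)]; m=b.mean(0); V=np.linalg.svd((b-m)[:,:2],full_matrices=False)[2]; print('bar',len(b),m,V[0],np.ptp((b-m)[:,:2]@V.T,axis=0))
E
python3 a.py
```

```text
grip 2823 [510.96   7.07 181.08] [-0.98 -0.18] -169.63475963729647 -34.01771015704622 33.88459637084249 184.01542967705592
bar 402 [ 548.26 -183.54  144.54] [-0.64  0.77] [163.6  126.97]
```

```bash
sed -i "s/^b=.*160)\];/b=P[(P[:,2]>125)\&(P[:,2]<160)\&(np.hypot(P[:,0]-580,P[:,1]+255)<45)];/" a.py; echo "print(b[:,2].max(),V@[.984,.18])">>a.py; python3 a.py
```

```text
grip 2823 [510.96   7.07 181.08] [-0.98 -0.18] -169.63475963729647 -34.01771015704622 33.88459637084249 184.01542967705592
bar 127 [ 582.73 -249.69  140.97] [-0.16  0.99] [50.01 15.03]
149.48963010621821 [ 0.02 -1.  ]
```

The isolator is off: the 50 mm bar lies along the saw's y, confirmed by depth. The saw's yaw is about 10.4° and the grip is at about (505, 6, 174). First I'll move above the grip and turn the jaws across it.

Emit:
send_rows(
  steps=[
    [[-0.2,4,0,0,0.8],[-0.2,4,0,0,0.8],[-0.2,4,0,0,0.8],[0,0,0,0.12,0.8],[0,0,0,0.12,0.8],[0,0,0,0.12,0.8],[0,0,0,0.12,0.8],[0,0,0,0.12,0.8],[0,0,0,0.12,0.8],[0,0,0,0.12,0.8]],
  ],
)

```text
clock: 0.98
position: [492.9, 4.7, 221.6]
ee_rot: [-0.341, 0.94, 0.002, -0.01]
contact_force: [0.8, -0.3, -0.4]
gripper_width: 68.4
```

Emit:
send_rows(
  steps=[
    [[0,0,0,0.12,0.8],[0,0,0,0.12,0.8],[0,0,0,0.12,0.8],[0,0,0,0.12,0.8],[0,0,0,0.08,0.8],[0,0,0,0,0.8]],
  ],
)

```text
clock: 1.48
position: [491.2, 4.6, 220.1]
ee_rot: [-0.054, 0.998, -0.001, -0.012]
contact_force: [0.4, -0.1, -0.7]
gripper_width: 68.6
```

```bash
cat > b.py <<'E'
from h import *
import sys
np.set_printoptions(precision=2,suppress=True)
s=arm.read_state(); M=R.from_quat(s['ee_rot']).as_matrix()
print(s['clock'],s['position'],'tool y ang',np.degrees(np.arctan2(M[1,1],M[0,1])),'F',s['contact_force'],'w',s['gripper_width'],'j',s['joints'])
if len(sys.argv)>3: print('shift cm in tool', M.T@(np.array(sys.argv[1:4],float)-s['position'])/10)
E
python3 b.py 505 6 200; python3 -c "
from h import *
grab('wrist','w1')"
```

```text
1.4833 [491.23   4.57 220.07] tool y ang 96.16517036007238 F [ 0.43 -0.11 -0.67] w 68.58859772471288 j [ 0.34  0.18 -0.31 -0.01 -1.1  -1.8 ]
shift cm in tool [-1.43 -0.    1.97]
```

View pics/w1.png

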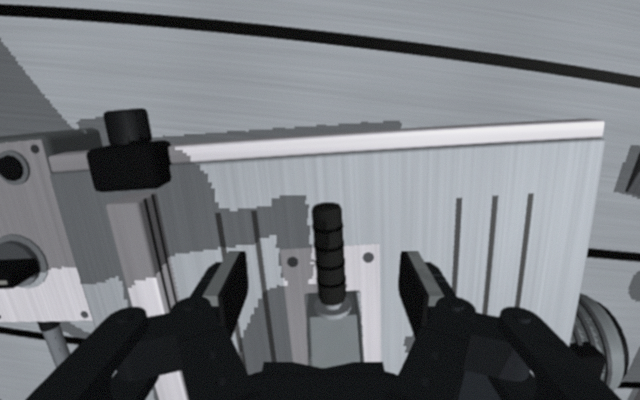

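Looking down the grip: it runs from (327,205) to (331,300), centred between the jaws. The isolator bar, at (20,268), lies across the saw. Now to remeasure the grip from here.

```bash
python3 - <<'E'
from h import *
np.set_printoptions(precision=2,suppress=True)
P=np.array([pt('wrist','w1',u,v) for u in range(300,356) for v in range(195,303)])
g=P[(P[:,2]>172)&(P[:,2]<195)]; m=g.mean(0); w=np.linalg.svd((g-m)[:,:2])[2][0]; w*=np.sign(w[0]); t=(g-m)[:,:2]@w; print(len(g),m,np.degrees(np.arctan2(w[1],w[0])),t.min(),t.max(),np.percentile(g[:,2],98))
print('front',m[:2]+w*t.min(),'origin',m[:2]+w*(t.min()+28))
E
python3 b.py 504 6 175
```

```text
2922 [504.56   8.74 181.28] 10.146825091689957 -28.508500972427 39.76257343826441 183.91687497472384
front [476.5    3.72] origin [504.06   8.65]
1.5333 [491.22   4.53 220.09] tool y ang 96.32323391708613 F [-0.02  0.09 -0.14] w 68.45359031686372 j [ 0.34  0.18 -0.31 -0.01 -1.1  -1.8 ]
shift cm in tool [-1.39  0.01  4.48]
```

Emit:
send_rows(
  steps=[
    [[-0.7,0.1,0,-0.07,0.7],[-0.6,0.05,0,0,0.7],[0,0,1.5,0,0.7],[0,0,1.5,0,0.7],[0,0,0,0,0.7]],
  ],
)

```text
clock: 1.95
position: [504.5, 8.2, 189.4]
ee_rot: [-0.094, 0.996, -0.0, -0.011]
contact_force: [-0.1, -0.6, -0.7]
gripper_width: 59.9
```

```bash
python3 b.py 504.5 7.5 156
```

```text
1.95 [504.52   8.22 189.43] tool y ang 100.77126786102818 F [-0.07 -0.58 -0.75] w 59.887272847188115 j [ 0.34  0.23 -0.33 -0.01 -1.03 -1.72]
shift cm in tool [-0.06 -0.08  3.34]
```

Emit:
send_rows(
  steps=[
    [[-0.05,-0.05,1.2,0,0.7],[0,0,1.2,0,0.7],[0,0,0.6,0,0.7],[0,0,0,0,0.7],[0,0,0,0,0.7]],
  ],
)

```text
clock: 2.37
position: [506.3, 7.8, 160.3]
ee_rot: [-0.094, 0.995, -0.001, -0.01]
contact_force: [0.3, -0.1, 0.9]
gripper_width: 59.7
```

```bash
python3 b.py 504.5 7.5 156
```

```text
2.3667 [506.28   7.84 160.31] tool y ang 100.83608063165573 F [ 0.31 -0.14  0.86] w 59.746376241739426 j [ 0.33  0.26 -0.37 -0.   -0.96 -1.71]
shift cm in tool [ 0.17 -0.    0.43]
```

Emit:
send_rows(
  steps=[
    [[0.15,0,0.3,0,0.5],[0,0,0,0,0.3],[0,0,0,0,0.1],[0,0,0,0,0],[0,0,0,0,0],[0,0,0,0,0],[0,0,0,0,0],[0,0,0,0,0]],
  ],
)

```text
clock: 3.03
position: [505.4, 9.7, 159.6]
ee_rot: [-0.093, 0.996, 0.001, -0.008]
contact_force: [1.0, 0.6, -2.6]
gripper_width: 16.0
```

```bash
python3 b.py 504.5 7.5 156; python3 -c "
from h import *
grab('wrist','w2')"
```

```text
3.0333 [505.45   9.66 159.6 ] tool y ang 100.7241320605412 F [ 1.03  0.6  -2.59] w 16.022644957972922 j [ 0.34  0.26 -0.37 -0.01 -0.95 -1.72]
shift cm in tool [ 0.13 -0.2   0.36]
```

View pics/w2.png

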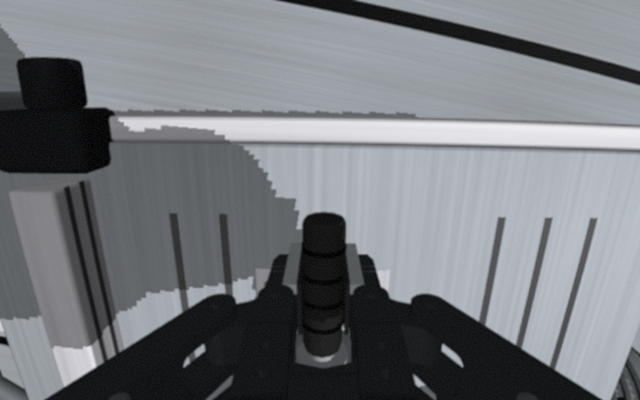

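The jaws stopped at 16 mm on the rubber grip, which the wrist view shows at (325,280) squarely between the pads. Now I'll lift along the arc, first to about 20°.

Emit:
send_rows(
  steps=[
    [[0.02,0,-0.81,0,0],[0,0,-0.81,0,0],[-0.03,0,-0.81,0,0],[-0.06,0,-0.81,0,0],[-0.09,0,-0.8,0,0],[-0.12,0,-0.8,0,0],[-0.14,0,-0.8,0,0],[-0.17,0,-0.79,0,0],[-0.2,0,-0.78,0,0],[-0.23,0,-0.78,0,0]],
  ],
)

```text
clock: 3.92
position: [520.6, 12.4, 245.8]
ee_rot: [-0.092, 0.996, 0.002, -0.004]
contact_force: [4.7, -0.1, -7.3]
gripper_width: 16.0
```

```bash
cat > c.py <<'E'
from h import *
from scipy.optimize import brentq
np.set_printoptions(precision=3,suppress=True)
s=arm.read_state(); p=s['position']; M=R.from_quat(s['ee_rot']).as_matrix()
ux=np.array([.984,.178,0]); d=p-np.array([505.45,9.66,159.6])
a0=np.radians(2.72); r=232.3
th=np.arcsin((d[2]-11)/r)+a0
dx=lambda t:232-r*np.cos(t-a0)
print('clock',s['clock'],'F',s['contact_force'],'w',s['gripper_width'],'d saw x',d@ux,'y',d@[-.178,.984,0],'z',d[2],'theta z',np.degrees(th),'expected dx',dx(th))
for deg in (20,30,35,38,40):
    t=np.radians(deg); tgt=np.array([505.45,9.66,159.6])+ux*dx(t)+[0,0,11+r*np.sin(t-a0)]
    print(deg,'tool cm',M.T@(tgt-p)/10)
E
python3 c.py
```

```text
clock 3.9167 F [ 4.744 -0.112 -7.314] w 16.001235247467797 d saw x 15.395703264923519 y -0.021125302488345314 z 86.22035911419917 theta z 21.61331128714338 expected dx 12.215588417351768
20 tool cm [0.516 0.002 0.626]
30 tool cm [-0.988  0.012 -3.134]
35 tool cm [-1.98   0.014 -4.901]
38 tool cm [-2.647  0.015 -5.917]
40 tool cm [-3.122  0.016 -6.575]
```

Emit:
send_rows(
  steps=[
    [[-0.2,0,-0.76,0,0],[-0.24,0,-0.76,0,0],[-0.28,0,-0.75,0,0],[-0.32,0,-0.74,0,0],[-0.35,0,-0.73,0,0],[-0.38,0,-0.72,0,0],[-0.4,0,-0.7,0,0],[-0.42,0,-0.68,0,0],[0,0,0,0,0],[0,0,0,0,0]],
  ],
)

```text
clock: 4.75
position: [552.8, 18.0, 304.5]
ee_rot: [-0.09, 0.996, 0.004, -0.002]
contact_force: [3.2, 0.8, -6.3]
gripper_width: 15.8
```

```bash
python3 c.py; python3 -c "
from h import *
grab('side','s2');grab('wrist','w3')
a=cv2.imread('pics/s2.png')[120:260,190:390]
cv2.imwrite('pics/c2.png',np.vstack([cv2.resize(a,(640,448),interpolation=cv2.INTER_CUBIC)]))"
```

```text
clock 4.75 F [ 3.205  0.765 -6.33 ] w 15.786653342177773 d saw x 48.09596796716566 y -0.23860685294219278 z 144.93315620370876 theta z 37.92843052702278 expected dx 42.19694504747045
20 tool cm [ 3.774 -0.025  6.503]
30 tool cm [2.249 0.003 2.752]
35 tool cm [1.247 0.017 0.991]
38 tool cm [ 0.573  0.024 -0.022]
40 tool cm [ 0.095  0.029 -0.677]
```

View pics/c2.png

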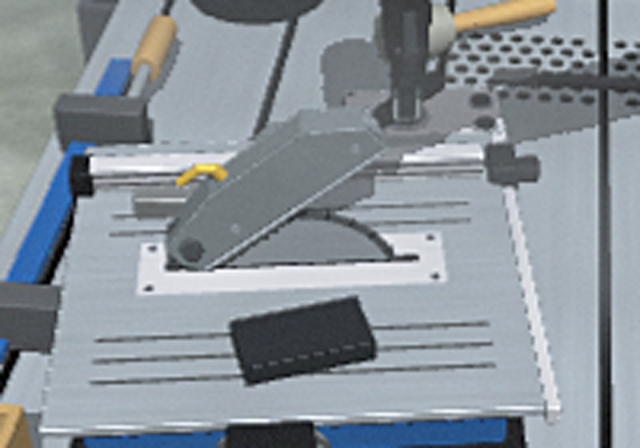

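View pics/w3.png

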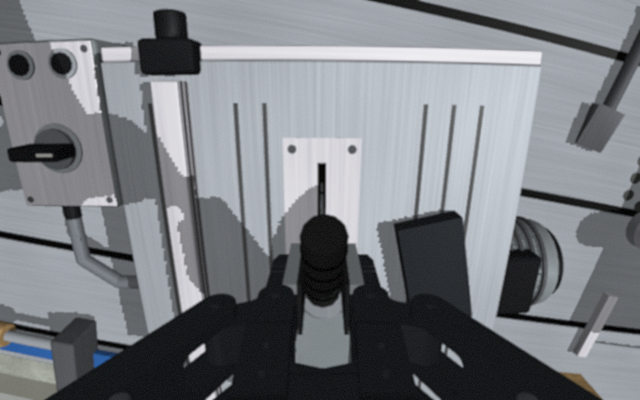

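The side crop shows the guard raised with the blade rim exposed: the lower edge runs from (205,268) to (385,140) and the gripper holds the grip at (410,110). The wrist view shows the isolator bar still across, at (40,152). Next I'll measure the guard angle by matching its left face between the closed and current depth images.

```bash
cat > m.py <<'E'
from h import *
import sys
from scipy.spatial import cKDTree
ux=np.array([.984,.178,0]);uy=np.array([-.178,.984,0]); piv=np.array([505,9,185])+232*ux
def cl(f):
    P=np.array([pt('side',f,u,v) for u in range(200,350) for v in range(110,215)])-piv
    x,y,z=P@ux,P@uy,P[:,2]; k=(abs(y-17)<5)&(z>-32)&(np.hypot(x,z)<195)&(x<30); return np.c_[x,z][k]
a,b=cl('side0'),cl(sys.argv[1]); print(len(a),len(b))
def cost(t):
    c,s=np.cos(t),np.sin(t); q=np.c_[a[:,0]*c+a[:,1]*s,-a[:,0]*s+a[:,1]*c]
    return np.mean(np.minimum(cKDTree(b).query(q)[0],10))+np.mean(np.minimum(cKDTree(q).query(b)[0],10))
T=np.arange(30,50,.5); C=[cost(np.radians(t)) for t in T]; i=np.argmin(C); print(T[i],C[i],np.round(C[max(0,i-4):i+5],2))
E
python3 m.py s2
python3 - <<'E'
from h import *
ux=np.array([.984,.178,0]);piv=np.array([505,9,185])+232*ux
P=np.array([pt('wrist','w3',u,v) for u in range(290,360) for v in range(205,305)])-piv
y=P@[-.178,.984,0];x=P@ux;z=P[:,2]; k=(abs(y)<4)&(z>90)
r=np.c_[x,z][k]; print(len(r), np.round([np.degrees(np.arctan2(r[:,1],-r[:,0])).mean(), x[k].min(),z[k].max()],1))
for lo in range(-230,-150,8):
    j=k&(x>=lo)&(x<lo+8)
    if j.sum()>5: print(lo+4,np.median(z[j]).round(1))
E
```

```text
1217 1283
39.0 2.47968534363301 [2.6  2.53 2.51 2.5  2.48 2.55 2.66 2.8  2.95]
1872 [  36.4 -217.2  157.4]
-218 147.4
-210 154.2
-202 153.4
-194 147.0
-186 142.1
-178 135.7
-170 129.1
-162 124.2
```

The estimates are 37.9° (handle line), 38.8° (TCP arc) and 39° (face match). I'll go up about 1.5° more, then hold.

Emit:
send_rows(
  steps=[
    [[-0.18,0,-0.25,0,0],[-0.18,0,-0.25,0,0],[0,0,0,0,0],[0,0,0,0,0],[0,0,0,0,0],[0,0,0,0,0]],
  ],
)

```text
clock: 5.35
position: [554.8, 18.3, 307.4]
ee_rot: [-0.089, 0.996, 0.004, -0.004]
contact_force: [3.8, 0.1, -7.6]
gripper_width: 15.6
```

```bash
python3 c.py|head -1; python3 -c "
from h import *
grab('side','s3');grab('wrist','w4')"; python3 m.py s3; python3 - <<'E'
from h import *
ux=np.array([.984,.178,0]);piv=np.array([505,9,185])+232*ux
P=np.array([pt('wrist','w4',u,v) for u in range(290,360) for v in range(205,305)])-piv
y=P@[-.178,.984,0];x=P@ux;z=P[:,2]; k=(abs(y)<3)&(z>90)
for lo in range(-210,-150,8):
    j=k&(x>=lo)&(x<lo+8)
    if j.sum()>5:
        zz=np.median(z[j]);xx=lo+4; h=np.hypot(xx,zz); print(xx,zz.round(1),np.degrees(np.arctan2(zz,-xx)+np.arcsin(2/h)).round(1))
E
python3 c.py|head -1
```

```text
clock 5.35 F [ 3.802  0.098 -7.554] w 15.608002932450722 d saw x 50.10430911766199 y -0.2514228530346183 z 147.8109716928358 theta z 38.80188741184896 expected dx 44.26069131782208
1217 1285
39.5 2.462528699717291 [2.7  2.58 2.53 2.5  2.46 2.51 2.6  2.7  2.82]
-206 158.4 38.0
-198 155.0 38.5
-190 148.6 38.5
-182 142.2 38.5
-174 136.8 38.7
-166 130.9 38.8
-158 125.9 39.1
clock 5.45 F [ 3.625 -0.014 -8.507] w 16.060032312375878 d saw x 50.15988500412371 y -0.2505127951900044 z 147.89941867455278 theta z 38.8288850032681 expected dx 44.32517705731141
```

Emit:
send_rows(
  steps=[
    [[-0.16,0,-0.24,0,0],[-0.14,0,-0.22,0,0],[0,0,0,0,0],[0,0,0,0,0],[0,0,0,0,0],[0,0,0,0,0],[0,0,0,0,0],[0,0,0,0,0]],
  ],
)

```text
clock: 6.12
position: [559.3, 19.1, 312.6]
ee_rot: [-0.089, 0.996, 0.004, -0.003]
contact_force: [5.0, 0.6, -8.7]
gripper_width: 15.8
```

```bash
python3 c.py|head -1; python3 -c "
from h import *
for i in range(4): grab('side','s4')"; python3 m.py s4; python3 c.py|head -1
```

```text
clock 6.1167 F [ 5.032  0.573 -8.687] w 15.774186655480985 d saw x 54.63849013654446 y -0.28990666606136145 z 153.0248030093003 theta z 40.4097360356493 expected dx 48.173328022918724
1217 1297
41.5 2.455285369704481 [2.64 2.56 2.49 2.46 2.46 2.54 2.62 2.74 2.9 ]
clock 6.3167 F [ 3.769  0.057 -8.487] w 15.995460279096013 d saw x 54.618167501700974 y -0.2929600586838392 z 153.03634090535886 theta z 40.41333229712333 expected dx 48.18224279951437
```

```bash
python3 -c "
from h import *
print(job.job_done())"
```

```text
the job is handed in; nothing more can be done
None
```

The guard is up at about 40–41° with the gripper still closed on its handle, and the job is handed in.

- **Isolator:** it was already off, so I left it alone. Depth readings showed its 50 mm bar lying across the saw before the lift. The wrist picture with the guard near 38° still showed it across.
- **Lift:** I gripped the rubber handle from above and raised it along the guard's arc. The picture near 38° shows the guard up and the blade rim exposed; I took no further look after the last small raise.
- **Last checks:**
  - **Angle:** the last two readings differ a little: 40.4° from the gripper's height and about 41.5° from matching the guard's side face in depth. I left it there and did not correct further.
  - **Steadiness:** the pose stayed put over the last 0.2 s I checked.
  - **Grip and force:** the jaws read 16 mm on the handle, and the force on the tool was about 9 N.
  - **Time:** the clock stood at 6.3 s.
- **Other items:** I saw no sign that the blade, stones or tools were touched, but I did not measure each one afterwards.

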